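# Feel the end float of a sander spindle and leave it mid-float

## Task

Check the end float of the spindle in the green bearing housing: hold it by its aluminium hub, push it gently in until it comes up against the inner stop, then draw it gently out until it comes up against the outer stop. Then leave it standing exactly midway between the two stops, hub released. Do not force it against the stops, and leave the screwdriver, tape measure and roll of tape where they are.

Things in the scene. Friction and masses are not known exactly. Their poses are not given: they have to be found in the camera images.
- housing: Green bearing housing of a belt sander, bolted to the bench: foot plate 150 x 120 x 10 mm, body 120 (along x) x 66 x 80 mm high, round steel end covers at x = -64 and +64 mm. Origin: centre of the foot's underside. The spindle lies along its x axis, 55 mm above the bench; the hub stands out on its -x side (to the right), a bare end on its +x side. Yaw varies.
- hub (a point): Centre of the spindle's spool-shaped aluminium hub, on the spindle axis, 55 mm above the bench. The barrel, the place to grip, is 32 mm in diameter and 40 mm long along the spindle, between two flanges 44 mm in diameter and 6 mm thick; nothing is below it but the bench. Its x axis is the spindle axis: +x is in, towards the housing; -x is out.
- spindle: Steel spindle, 18 mm thick, origin on its axis 120 mm inward of the hub centre. Slides along x only, without turning: drag 3 N, stays where left. Unseen springy stops (4 to 8 N/mm) in the housing: total travel 20 to 32 mm, start up to 9 mm either side of the middle, which nothing outside shows. 2 N on a stop, beyond the drag, counts as felt; over 20 N is forcing it.
- screwdriver_mid (a point): Centre of a screwdriver with a red handle, 212 mm long, 30 mm thick, lying on the bench beside the housing; to be left alone.
- tape_measure_mid (a point): Centre of a yellow and black tape measure, 33 x 85 x 70 mm high, standing on the bench beyond the hub; to be left alone.
- tape_roll_mid (a point): Centre of a roll of masking tape, 104 mm across, 24 mm high, lying flat on a thin plywood board behind the housing; to be left alone.

How it is judged:
On the way, in this order (a step that is already met when the one before it is completed fails the run):
1. the spindle has been pushed in against its inner stop (contact force between collar and stop_in above 2 N), for 0.05 s.
2. then drawn out against its outer stop (contact force between collar and stop_out above 2 N), for 0.05 s.
At the end, for the whole second after the job is handed in: The spindle, pushed against its inner stop and then drawn against its outer stop, stands at rest within 2 mm of the middle of its travel between the stops, the hub released (horizontal distance between collar and middle below 0.002 m and linear speed of spindle below 0.002 m/s and contact force between each of the arm, the fingers and spindle below 0.1 N); the robot touches nothing.
It fails at once if the spindle is forced against a stop with more than 20 N along its axis (contact force between collar and stop_in above 23.5 N or contact force between collar and stop_out above 23.5 N).
It fails at once if the screwdriver, tape measure or roll of tape is moved by more than 25 mm (distance of any of screwdriver_mid, tape_measure_mid, tape_roll_mid from where it was at the start of the episode above 0.025 m).
It also fails if it takes over 45 s, if anything falls off the work surface, if the arm or the gripper's body presses on something with over 40 N, if the wrist force passes 120 N, or if a joint passes its speed limit or range.

## Robot

A 7-joint arm with a two-finger parallel gripper is mounted at the origin on a cart in front of the work surface, level with it; the furniture and walls round the work are solid. World frame = base frame: x ahead of the robot, y to its left, z up, the work surface at z = 0. Lengths are in m, angles in rad, forces in N, time in s.
With the tool pointing down it reaches from about 0.425 to 0.925 m from the base axis. Payload 6.8 kg.
Tool frame: the origin (TCP) lies at the centre of the arm's flange, where the gripper is bolted on; the fingertips stand 173 mm ahead of it and the grasp point (between the pads) lies 155 mm ahead of it (r.hold_point_z is the distance from the TCP to the grasp point, in m); z points along the fingers, x is the direction in which the jaws open and shut, and the axes are right-handed (so a half turn about z gives the same grasp; the last joint's range is limited). The gripper opens to 85 mm and grips with 20 to 120 N. Pads are 22 mm wide; open, the fingers measure 114 mm over their backs; the gripper's body (76 mm by 85 mm) begins 54 mm behind the grasp point. The pads swing forward as they close: fully open they stand 13 mm farther back than shut.
Start: joints at [-1.332, 0.477, 0.022, 1.555, -0.011, 1.109, -0.083], TCP at [0.229, 0.635, 0.405] pointing down, gripper open.
Joint ranges: [-2.96, 2.96], [-0.34, 2.1], [-1.41, 1.46], [0.24, 2.44], [-1.37, 4.51], [0.17, 1.92], [-2.96, 2.96]. Speed limits (rad/s): [2.39, 2.39, 3.14, 3.14, 3.14, 3.14, 3.14].

## Interface

Orientations are given as a rotation vector (axis times angle).
In Python, from bench import r gives the robot as it stands.
- The arm moves only by the tool apply_moves, never from a script. Its arguments are lists of equal length, an entry for each row: "dp": the shift along the tool's x, y, z scaled (see below), a list of three; "twist": the turn, a rotation vector about the tool's x, y, z scaled (see below), a list of three; "jaw": the closure in counts, from 0 (fully open) to 255 (shut). In form: {"dp": [[x, y, z], ...], "twist": [[rx, ry, rz], ...], "jaw": [jaw, ...]}. A call has 1 to 20 rows; each row shifts and turns the pose as measured when the row begins, along the tool's axes as they then stand; what a row does not reach is not made up. The controller multiplies each number of a shift by 12 cm and each number of a turn by 120 degrees. A row lasts 1/10 s, in which the tool goes at most 50 mm and 8.59 degrees, less where a joint would pass 70% of its speed; a pose out of reach is approached as far as the arm can. A call with a number of a shift or a turn outside -1 to 1 is refused whole. A call with a gripper value outside its range is refused whole. The fingers move at their own pace and stop on an object; "grip_force" is the grip in N (left out, the last holds). Time passes only in rows, so rows that do not move let the fingers close. It gives the time, the measured TCP pose, the force and the opening at its end, in the units of the state.
- r.get_obs(): the state, without advancing time (a new reading comes with each control period).
- r.grab_frame(name): name is "scene" or "side" or "wrist"; returns a dict with "color" (384x512x3 uint8, red, green, blue), "z_map" (384x512 float32, m along the optical axis (not along the pixel's ray), 0 where there is no reading), "intrinsics" (3x3 intrinsics, pixels), "dist_coeffs" ([k1, k2, p1, p2, k3] as OpenCV has them; the pictures are not rectified), "R" (3x3) and "t" (3): a world point X has camera coordinates R X + t; the wrist camera has in their place "hand_eye" (4x4, takes a point from camera to tool coordinates, whose origin is the TCP and whose axes are the tool frame's). Camera axes: x right, y down, z forward; pixel columns grow to the right and rows downward; lengths in m; the calibration is good to about 2 mm. A picture is of the moment at which its call begins: read the wrist's pose just before it.
- r.hand_in(): hands the job in, once; it reports no verdict.
The state is a dict: "clock": time; "joints": joint angles; "qvel": joint speeds; "tau": joint torques, N m; "tcp_pos": TCP position; "orientation": TCP orientation; "contact_force": force on the tool from outside, world axes, zero at the start; "moment": the same for the moment, N m; "grip_width": finger opening in m.
Only numpy, scipy, OpenCV 4.12 (cv2) and the standard library are available. Lean on these libraries where they do the work, as an engineer would, in place of code of your own. Each camera call takes 0.05 s, during which the arm holds its last target.

## Working session

There is one attempt and no reset: what is moved stays moved. The work goes in short steps, Python scripts to look and compute and a tool call to move; the robot and the scene stay as the last step left them, time stands still between calls to the robot, and variables do not carry over. Pictures are saved under pics/ and viewed, and the job is handed in when it is done.

Besides the shell and the picture viewer there is one more tool, called after "Request:" in YAML: its name, and indented under it one key for each argument. apply_moves: Moves the arm, as the interface text tells. Shifts and turns lie within -1 to 1; 1 stands for 12 cm of shift or 120 degrees of turn. Its arguments: {"type":"object","properties":{"dp":{"type":"array"},"twist":{"type":"array"},"jaw":{"type":"array"},"grip_force":{"type":"number"}},"required":["dp","twist","jaw"]}

```bash
ls; mkdir -p pics; python3 - <<'E'
from bench import r
import cv2,pickle
s=r.get_obs();print({k:s[k] for k in s})
print(r.hold_point_z)
for n in ["scene","side","wrist"]:
    f=r.grab_frame(n);pickle.dump(f,open(f'pics/{n}0.pkl','wb'))
    cv2.imwrite(f'pics/{n}0.png',f['color'][:,:,::-1])
    print(n,f['intrinsics'],f['dist_coeffs'],f.get('hand_eye'),f.get('R'),f.get('t'))
E
```

```text
pics
{'clock': 0.0, 'joints': array([-1.33206645,  0.47779936,  0.02234843,  1.5564924 , -0.01149229,
        1.10927889, -0.08310635]), 'qvel': array([ 1.26229728e-03,  3.42820062e-04, -3.37662674e-04,  7.98533174e-04,
        7.24141491e-04,  1.54227191e-04,  2.39507944e-05]), 'tau': array([ 3.69222071e-04, -5.96463454e+01,  1.60800297e+00, -2.81192833e+01,
        1.25295125e-02,  9.57864075e-03,  1.20556589e-06]), 'tcp_pos': array([0.22934542, 0.634537  , 0.4037088 ]), 'orientation': array([ 2.57044906e+00,  1.80415408e+00, -2.23522207e-03]), 'contact_force': array([0.47152847, 0.04212098, 0.84877522]), 'moment': array([0.00127848, 0.02648391, 0.04014423]), 'grip_width': 0.08574653287757697}
0.1547
scene [[366.69583409   0.         257.04661624]
 [  0.         366.69583409 192.98503559]
 [  0.           0.           1.        ]] [-0.05953104  0.          0.          0.          0.        ] None [[ 0.77948936 -0.62640897  0.00285197]
 [-0.46905889 -0.58669195 -0.66013355]
 [ 0.41518681  0.51322934 -0.75114283]] [-0.42512961  0.29997645  0.68076693]
side [[474.30858779   0.         252.65077323]
 [  0.         474.30858779 190.57030183]
 [  0.           0.           1.        ]] [-0.08505831  0.          0.          0.          0.        ] None [[-0.84260151 -0.53836699  0.01355292]
 [-0.47728601  0.73487368 -0.48182853]
 [ 0.24944089 -0.41245807 -0.87616071]] [0.45899851 0.29125899 0.94937304]
wrist [[303.16389753   0.         255.41696844]
 [  0.         303.16389753 191.54080695]
 [  0.           0.           1.        ]] [-0.06571579  0.          0.          0.          0.        ] [[ 9.99999695e-01 -3.28529044e-04  7.08484246e-04 -1.53649058e-04]
 [ 1.29272540e-04  9.64329977e-01  2.64702999e-01 -6.66300828e-02]
 [-7.70175220e-04 -2.64702827e-01  9.64329726e-01  3.12898423e-02]
 [ 0.00000000e+00  0.00000000e+00  0.00000000e+00  1.00000000e+00]] None None
```

View pics/scene0.png

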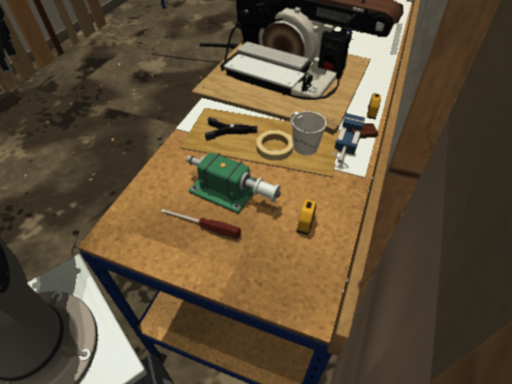

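View pics/side0.png

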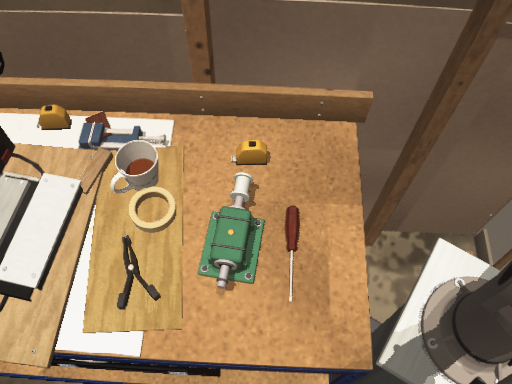

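View pics/wrist0.png

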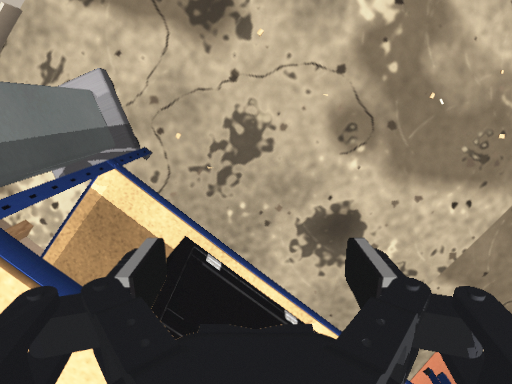

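```bash
cat > h.py <<'E'
import numpy as np,cv2
from scipy.spatial.transform import Rotation as Ro
def cloud(f,R=None,t=None):
    h,w=f['z_map'].shape
    u,v=np.meshgrid(np.arange(w,dtype=float),np.arange(h,dtype=float))
    p=cv2.undistortPoints(np.stack([u,v],-1).reshape(-1,1,2),f['intrinsics'],f['dist_coeffs']).reshape(h,w,2)
    z=f['z_map'][...,None]
    X=np.concatenate([p*z,z],-1)
    R=f['R'] if R is None else R; t=f['t'] if t is None else t
    return (X-t)@R
E
python3 - <<'E'
from h import *
import pickle
for n in ['scene','side']:
    f=pickle.load(open(f'pics/{n}0.pkl','rb'));X=cloud(f)
    hsv=cv2.cvtColor(f['color'],cv2.COLOR_RGB2HSV)
    g=cv2.inRange(hsv,(60,100,30),(90,255,255))>0
    P=X[g&(f['z_map']>0)]; top=P[(P[:,2]>.074)&(P[:,2]<.09)]
    print(n,len(P),len(top),np.unique(np.round(P[:,2],2),return_counts=True))
    print('top rect',cv2.minAreaRect((top[:,:2]*1000).astype(np.float32)), top.mean(0))
    bot=P[P[:,2]<.02]
    print('all rect',cv2.minAreaRect((P[:,:2]*1000).astype(np.float32)))
    c=top.mean(0)
    # non-green pts near housing height 45-85mm
    m=(~g)&(np.abs(X[...,2]-.06)<.03)&(np.linalg.norm(X[...,:2]-c[:2],axis=-1)<.2)&(f['z_map']>0)
    lab=cv2.connectedComponentsWithStats(m.astype(np.uint8))
    for i in range(1,lab[0]):
        if lab[2][i,4]>15:
            q=X[lab[1]==i];print(lab[2][i],q.mean(0),q.min(0),q.max(0))
E
```

```text
scene 1823 676 (array([0.  , 0.01, 0.02, 0.03, 0.04, 0.05, 0.06, 0.07, 0.08]), array([  4, 593,  70,  97, 119,  84,  95,  94, 667]))
top rect ((526.4891357421875, 110.95491027832031), (63.30536651611328, 114.12850189208984), 22.651567459106445) [0.52435206 0.10748328 0.07956837]
all rect ((514.9083862304688, 106.0738754272461), (89.04757690429688, 147.26052856445312), 23.272390365600586)
[205 131  12   5  32] [0.60262823 0.28557511 0.03254927] [0.58822393 0.27679382 0.03042848] [0.61942626 0.29268076 0.03654353]
[257 136  31  20 193] [0.69123194 0.13105578 0.03281425] [0.66966328 0.08754545 0.0300275 ] [0.72367262 0.18706959 0.03586212]
[186 153  36  31 234] [0.49678601 0.1652614  0.0669024 ] [0.47708837 0.12483906 0.03185248] [0.5484516  0.21388555 0.0830938 ]
[226 158  55  44 726] [0.56004812 0.02676982 0.06648428] [ 0.50854987 -0.03094     0.03156965] [0.60520456 0.13190616 0.08564382]
[219 162   8   6  35] [0.52980212 0.11598829 0.08080503] [0.52198851 0.10602332 0.07793142] [0.538766   0.12727762 0.08419669]
side 0 0 (array([], dtype=float64), array([], dtype=int64))
top rect ((0.0, 0.0), (0.0, 0.0), 0.0) [nan nan nan]
all rect ((0.0, 0.0), (0.0, 0.0), 0.0)<stdin>:9: RuntimeWarning: Mean of empty slice.
  ret = um.true_divide(
<stdin>:12: RuntimeWarning: Mean of empty slice.
```

```bash
python3 - <<'E'
import pickle,cv2
f=pickle.load(open('pics/side0.pkl','rb'))
cv2.imwrite('pics/sidecrop.png',cv2.resize(f['color'][130:310,180:320,::-1],None,fx=3.3,fy=3.3,interpolation=cv2.INTER_CUBIC))
E
```

```text
(no output)
```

View pics/sidecrop.png

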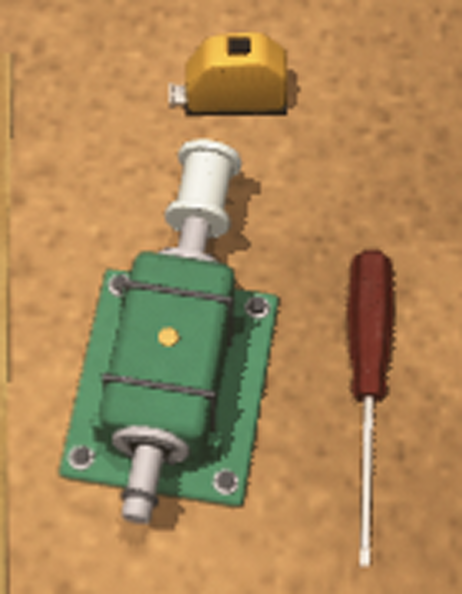

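```bash
python3 - <<'E'
from h import *
import pickle
f=pickle.load(open('pics/scene0.pkl','rb'));X=cloud(f)
s=pickle.load(open('pics/side0.pkl','rb'));print('side depth',(s['z_map']>0).mean())
cv2.imwrite('pics/scenecrop.png',cv2.resize(f['color'][140:245,175:325,::-1],None,fx=5,fy=5,interpolation=cv2.INTER_CUBIC))
a=np.deg2rad(112.7);d=np.array([np.cos(a),np.sin(a)]);n=np.array([-d[1],d[0]])
c=np.array([.527,.111])
m=(f['z_map']>0)&(np.linalg.norm(X[...,:2]-[.58,-.01],axis=-1)<.07)&(X[...,2]>.025)&(X[...,2]<.1)
P=X[m];q=np.c_[(P[:,:2]-c)@d,(P[:,:2]-c)@n,P[:,2]]*1000
for lo in range(-190,-55,4):
    k=q[(q[:,0]>=lo)&(q[:,0]<lo+4)]
    if len(k)>2:
        print(lo,len(k),k[:,1].min().round(),k[:,1].max().round(),k[:,2].min().round(),k[:,2].max().round(), 'n at top',np.median(k[k[:,2]>k[:,2].max()-2][:,1]).round(1))
def ray(u,v,z,f):
    p=cv2.undistortPoints(np.array([[[u,v]]],float),f['intrinsics'],f['dist_coeffs'])[0,0]
    D=f['R'].T@[p[0],p[1],1];o=-f['R'].T@f['t'];return o+D*(z-o[2])/D[2]
for u,v in [(195,217),(203,188),(210,150),(168,336)]:
    print(ray(180+u/3.3,130+v/3.3,.055 if u!=168 else .08,s))
E
```

```text
side depth 0.996002197265625
-154 16 -8.0 3.0 51.0 64.0 n at top -1.3
-150 12 -11.0 16.0 53.0 69.0 n at top 1.0
-146 73 -24.0 18.0 37.0 79.0 n at top -3.6
-142 15 -15.0 16.0 50.0 77.0 n at top 1.5
-138 20 -8.0 12.0 51.0 73.0 n at top -5.0
-134 23 -13.0 12.0 49.0 73.0 n at top -4.8
-130 20 -16.0 12.0 49.0 74.0 n at top -4.4
-126 21 -13.0 12.0 53.0 73.0 n at top -0.7
-122 22 -13.0 12.0 48.0 74.0 n at top -1.8
-118 25 -15.0 12.0 51.0 74.0 n at top -3.8
-114 18 -11.0 13.0 54.0 72.0 n at top -6.5
-110 20 -13.0 12.0 51.0 75.0 n at top -2.3
-106 24 -12.0 13.0 48.0 74.0 n at top -1.7
-102 46 -24.0 19.0 37.0 77.0 n at top -3.3
-98 27 -21.0 18.0 43.0 80.0 n at top -3.9
-90 10 -7.0 5.0 54.0 66.0 n at top -7.0
-86 10 -5.0 4.0 52.0 66.0 n at top -1.4
-82 13 -10.0 5.0 54.0 67.0 n at top -4.6
-78 9 -4.0 5.0 56.0 67.0 n at top 0.3
-74 14 -10.0 5.0 54.0 67.0 n at top -1.0
-70 11 -7.0 5.0 51.0 67.0 n at top -2.1
-66 38 -15.0 13.0 38.0 80.0 n at top -4.6
[0.56612035 0.02278109 0.055     ]
[0.57371152 0.00155541 0.055     ]
[ 0.58587507 -0.02564625  0.055     ]
[0.52670735 0.11240837 0.08      ]
```

View pics/scenecrop.png

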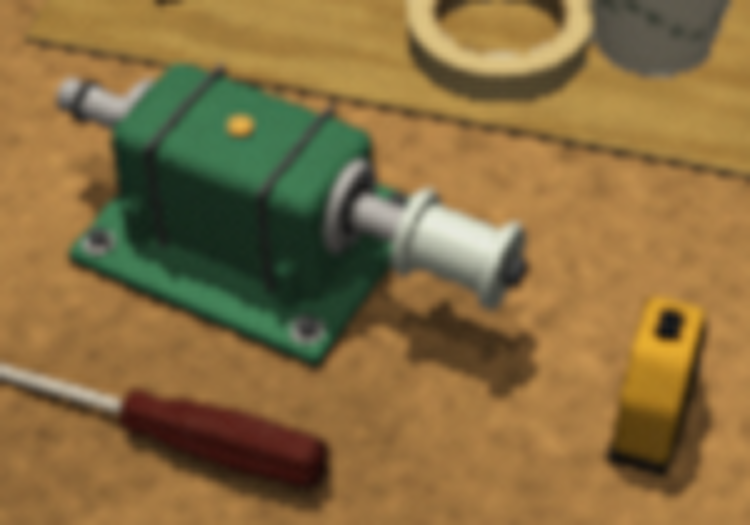

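```bash
cat > plan.py <<'E'
from h import *
from bench import r
import sys
def plan(target, yaw_deg):
    s=r.get_obs();R=Ro.from_rotvec(s['orientation'])
    a=np.deg2rad(yaw_deg);d=np.array([np.cos(a),np.sin(a),0]);z=np.array([0,0,-1.])
    best=None
    for sg in (1,-1):
        y=sg*d;x=np.cross(y,z);T=Ro.from_matrix(np.c_[x,y,z])
        tw=(R.inv()*T).as_rotvec()
        print('sign y=',sg,'d: twist deg',np.rad2deg(tw).round(2),'scaled',(np.rad2deg(tw)/120).round(4))
    e=R.inv().apply(np.array(target)-s['tcp_pos'])
    print('clock',s['clock'],'tcp',s['tcp_pos'].round(4),'dp tool mm',(e*1000).round(1),'scaled',(e/.12).round(4),'F',s['contact_force'].round(2),'w',s['grip_width'],'j',s['joints'].round(2))
E
python3 - <<'E'
from plan import *
import pickle
d=None
# refine axis by tops of barrel+shafts using both clouds
a=np.deg2rad(112.7);d=np.array([np.cos(a),np.sin(a)]);n=np.array([-d[1],d[0]]);c=np.array([.527,.111])
for nm in ['scene','side']:
    f=pickle.load(open(f'pics/{nm}0.pkl','rb'));X=cloud(f)
    P=X[f['z_map']>0];q=np.c_[(P[:,:2]-c)@d,(P[:,:2]-c)@n,P[:,2]]*1000
    k=q[(q[:,0]>-160)&(q[:,0]<-80)&(abs(q[:,1])<40)&(q[:,2]>69)]
    print(nm,np.histogram(k[:,0],bins=np.arange(-160,-79,4)))
    hp=q[(q[:,0]>-136)&(q[:,0]<-106)&(abs(q[:,1])<30)&(q[:,2]>40)&(q[:,2]<75)]
    A=np.c_[2*hp[:,1:],np.ones(len(hp))];sol=np.linalg.lstsq(A,(hp[:,1:]**2).sum(1),rcond=None)[0]
    print('circle',sol[:2],np.sqrt(sol[2]+(sol[:2]**2).sum()))
    for lo,hi in [(-90,-72),(68,100)]:
        k=q[(q[:,0]>lo)&(q[:,0]<hi)&(abs(q[:,1])<25)&(q[:,2]>44)&(q[:,2]<75)]
        print(lo,len(k),'top n',np.median(k[k[:,2]>k[:,2].max()-3,1]),k[:,1].min(),k[:,1].max(), k[:,2].max())
    # hsv green top rect
    hsv=cv2.cvtColor(f['color'],cv2.COLOR_RGB2HSV)
    m=(hsv[...,0]>60)&(hsv[...,0]<95)&(hsv[...,1]>80)&(X[...,2]>.07)&(X[...,2]<.09)&(np.linalg.norm(X[...,:2]-c,axis=-1)<.1)
    T=X[m]
    if len(T): print('green',len(T),cv2.minAreaRect((T[:,:2]*1000).astype(np.float32)))
    m=(X[...,2]>.04)&(X[...,2]<.085)&(np.linalg.norm(X[...,:2]-[.62,-.09],axis=-1)<.07)&(hsv[...,1]>100)
    t=q=(X[m][:,:2]-c)@np.c_[d,n]*1000
    if len(t):print('tape meas',t.min(0),t.max(0))
plan([.5765,.0005,.32],112.7)
E
```

```text
scene (array([ 0,  0,  0, 17, 19,  8, 10,  9, 10, 11, 11, 10,  8, 11,  8, 27,  8,
        0,  0,  0]), array([-160, -156, -152, -148, -144, -140, -136, -132, -128, -124, -120,
       -116, -112, -108, -104, -100,  -96,  -92,  -88,  -84,  -80]))
circle [-3.60728648 57.65741796] 14.770260282753554
-90 51 top n -2.126119218760814 -9.97940957835948 4.8580884829974496 66.80504818324235
68 70 top n 1.1996599011032765 -9.05520115786912 10.486556462394386 66.91129902342946
green 775 ((526.5403442382812, 111.29776000976562), (63.35892105102539, 115.1302719116211), 22.830856323242188)
tape meas [-247.146388    -27.33488702] [-152.8081594    36.72500923]
side (array([ 0,  0,  0,  8, 20, 25,  8,  6, 10,  7, 12,  9,  7, 10,  8, 14, 36,
        0,  0,  0]), array([-160, -156, -152, -148, -144, -140, -136, -132, -128, -124, -120,
       -116, -112, -108, -104, -100,  -96,  -92,  -88,  -84,  -80]))
circle [-1.77229659 56.42962046] 14.509483033709586
-90 61 top n -2.9064901303862225 -10.335391594181354 6.988037320011428 67.7482281683451
68 148 top n -7.215713898511877 -15.654392234682506 14.631402154060883 69.60483150153742
green 1395 ((527.096923828125, 114.67674255371094), (65.01025390625, 116.06446838378906), 22.27048683166504)
tape meas [-249.21332839  -30.75263588] [-209.01338854   37.53808347]
sign y= 1 d: twist deg [-9.0000e-02  5.0000e-02 -1.3257e+02] scaled [-7.0000e-04  4.0000e-04 -1.1048e+00]
sign y= -1 d: twist deg [4.000e-02 7.000e-02 4.743e+01] scaled [3.000e-04 6.000e-04 3.952e-01]
clock 0.15 tcp [0.2294 0.6346 0.404 ] dp tool mm [-478.3  542.    84.7] scaled [-3.9855  4.5167  0.7057] F [-0.15  0.1   0.14] w 0.08561727397126624 j [-1.33  0.48  0.02  1.56 -0.01  1.11 -0.08]
```

Request:
apply_moves:
  dp:
    - [-0.25,0.283,0]
    - [-0.25,0.283,0]
    - [-0.25,0.283,0]
    - [-0.25,0.283,0]
    - [-0.25,0.283,0]
    - [-0.25,0.283,0]
    - [-0.25,0.283,0]
    - [-0.25,0.283,0]
    - [-0.25,0.283,0]
    - [-0.25,0.283,0]
  twist:
    - [0,0,0]
    - [0,0,0]
    - [0,0,0]
    - [0,0,0]
    - [0,0,0]
    - [0,0,0]
    - [0,0,0]
    - [0,0,0]
    - [0,0,0]
    - [0,0,0]
  jaw: [0,0,0,0,0,0,0,0,0,0]

```text
clock: 1.15
tcp_pos: [0.4499, 0.2288, 0.4003]
orientation: [-2.557, -1.822, 0.007]
contact_force: [0.1, 0.8, 0.2]
grip_width: 0.0857
```

```bash
python3 -c "
from plan import *
plan([.576,.001,.32],113)"
```

```text
sign y= 1 d: twist deg [  -0.27   -0.21 -132.05] scaled [-0.0023 -0.0018 -1.1004]
sign y= -1 d: twist deg [-0.17  0.22 47.95] scaled [-0.0014  0.0019  0.3996]
clock 1.15 tcp [0.4499 0.2288 0.4003] dp tool mm [-174.   193.9   79.9] scaled [-1.4499  1.6155  0.6658] F [0.11 0.77 0.15] w 0.08566229674525297 j [-0.77  0.2   0.2   1.97 -0.05  0.98  0.69]
```

Request:
apply_moves:
  dp:
    - [-0.28,0.32,0.04]
    - [-0.28,0.32,0.04]
    - [-0.28,0.32,0.04]
    - [-0.28,0.32,0.04]
    - [-0.28,0.32,0.04]
    - [0,0,0.06]
    - [0,0,0.06]
    - [0,0,0.06]
    - [0,0,0.06]
    - [0,0,0.06]
    - [0,0,0.06]
    - [0,0,0]
  twist:
    - [0,0,0]
    - [0,0,0]
    - [0,0,0]
    - [0,0,0]
    - [0,0,0]
    - [0,0,0.0666]
    - [0,0,0.0666]
    - [0,0,0.0666]
    - [0,0,0.0666]
    - [0,0,0.0666]
    - [0,0,0.0666]
    - [0,0,0]
  jaw: [0,0,0,0,0,0,0,0,0,0,0,0]

```text
clock: 2.35
tcp_pos: [0.5736, -0.0001, 0.331]
orientation: [3.088, 0.555, -0.007]
contact_force: [0.3, -1.4, -0.4]
grip_width: 0.0856
```

```bash
python3 -c "
from plan import *
import pickle
plan([.576,.001,.32],113)
s=r.get_obs();f=r.grab_frame('wrist');f['obs']=s;pickle.dump(f,open('pics/w1.pkl','wb'));cv2.imwrite('pics/w1.png',f['color'][:,:,::-1])"
```

```text
sign y= 1 d: twist deg [  0.45  -0.24 177.38] scaled [ 0.0038 -0.002   1.4782]
sign y= -1 d: twist deg [ 0.16  0.29 -2.62] scaled [ 0.0013  0.0024 -0.0218]
clock 2.35 tcp [ 5.736e-01 -1.000e-04  3.310e-01] dp tool mm [ 2.7 -0.2 11. ] scaled [ 0.0225 -0.0018  0.0917] F [ 0.3  -1.41 -0.39] w 0.0855880802107264 j [-0.5   0.43  0.51  1.9  -0.26  0.88  0.49]
```

View pics/w1.png

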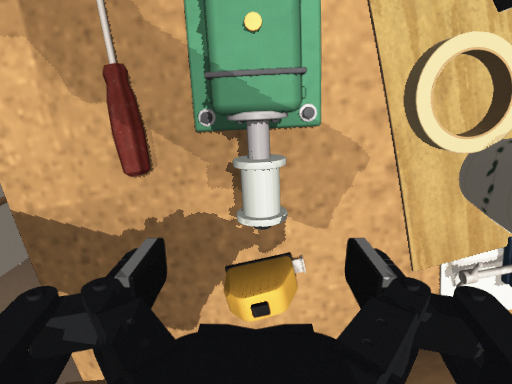

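```bash
python3 - <<'E'
from h import *
import pickle
f=pickle.load(open('pics/w1.pkl','rb'));s=f['obs']
Rt=Ro.from_rotvec(s['orientation']).as_matrix();H=f['hand_eye']
Rc=(Rt@H[:3,:3]).T;o=Rt@H[:3,3]+s['tcp_pos'];t=-Rc@o
X=cloud(f,Rc,t)
hsv=cv2.cvtColor(f['color'],cv2.COLOR_RGB2HSV)
m=(hsv[...,1]<60)&(hsv[...,2]>90)&(X[...,2]>.035)&(X[...,2]<.1)
m[:,:225]=0;m[:,300:]=0;m[:110]=0;m[235:]=0
def ray(u,v,z):
    p=cv2.undistortPoints(np.array([[[u,v]]],float),f['intrinsics'],f['dist_coeffs'])[0,0]
    D=Rc.T@[p[0],p[1],1];return o+D*(z-o[2])/D[2]
pts=[]
for v in range(114,232,3):
    u=np.where(m[v])[0]
    if len(u): 
        c=(u.min()+u.max())/2; P=ray(c,v,.055);pts.append((v,u.min(),u.max(),*P[:2].round(4),X[v,int(c),2].round(3)));print(*pts[-1])
a=np.array([p for p in pts if 122<p[0]<215])
k=np.polyfit(a[:,4],a[:,3],1);print('axis yaw',np.rad2deg(np.arctan2(1,k[0])),'x at y=.001',np.polyval(k,.001))
E
```

```text
114 236 286 0.5551 0.0591 0.078
117 229 284 0.5526 0.0557 0.079
123 251 265 0.5553 0.0518 0.063
126 247 268 0.5557 0.0495 0.063
129 247 268 0.5566 0.0473 0.064
132 248 268 0.5578 0.0452 0.063
135 248 268 0.5586 0.043 0.063
138 248 268 0.5594 0.0408 0.063
141 248 269 0.5606 0.0387 0.063
144 248 269 0.5615 0.0364 0.3
147 248 269 0.5623 0.0342 0.063
150 249 269 0.5635 0.032 0.063
153 249 269 0.5644 0.0298 0.064
156 241 283 0.5675 0.0283 0.063
159 233 285 0.5661 0.0252 0.063
162 233 285 0.567 0.0229 0.076
165 234 283 0.5675 0.0204 0.076
168 238 278 0.568 0.0179 0.076
171 241 278 0.57 0.016 0.071
174 241 278 0.5709 0.0136 0.071
177 241 278 0.5718 0.0113 0.07
180 241 279 0.573 0.009 0.071
183 242 279 0.5743 0.0068 0.071
186 242 279 0.5752 0.0044 0.07
189 242 279 0.5762 0.0019 0.07
192 242 279 0.5771 -0.0005 0.069
195 242 279 0.578 -0.0029 0.07
198 242 279 0.5789 -0.0054 0.07
201 243 279 0.5802 -0.0077 0.07
204 243 279 0.5812 -0.0102 0.071
207 243 283 0.5837 -0.0121 0.07
210 239 286 0.5843 -0.0148 0.07
213 236 286 0.584 -0.0178 0.07
216 237 286 0.5854 -0.0202 0.072
219 238 284 0.586 -0.0229 0.075
222 240 281 0.5865 -0.0256 0.077
225 247 272 0.5867 -0.0285 0.076
axis yaw 113.13142967023484 x at y=.001 0.5765949921278319
```

Request:
apply_moves:
  dp:
    - [0.023,0,0.09]
    - [0,0,0.2]
    - [0,0,0.2]
    - [0,0,0.1]
    - [0,0,0]
  twist:
    - [0.0013,0.0024,-0.0225]
    - [0,0,0]
    - [0,0,0]
    - [0,0,0]
    - [0,0,0]
  jaw: [0,0,0,0,0]

```text
clock: 2.9
tcp_pos: [0.5781, 0.0013, 0.2615]
orientation: [-3.069, -0.667, -0.01]
contact_force: [0.5, -0.5, -0.1]
grip_width: 0.0857
```

```bash
python3 -c "
from plan import *
import pickle
plan([.5766,.001,.206],113.1)
"
```

```text
sign y= 1 d: twist deg [ 5.6000e-01  4.0000e-02 -1.7858e+02] scaled [ 4.7000e-03  4.0000e-04 -1.4882e+00]
sign y= -1 d: twist deg [ 0.03 -0.36  1.42] scaled [ 0.0002 -0.003   0.0118]
clock 2.9 tcp [0.5781 0.0013 0.2615] dp tool mm [-1.8 -0.4 55.5] scaled [-0.0153 -0.0034  0.4623] F [ 0.47 -0.51 -0.09] w 0.08571098473727017 j [-0.44  0.53  0.44  1.93 -0.32  0.74  0.61]
```

Request:
apply_moves:
  dp:
    - [-0.01,-0.003,0.12]
    - [0,0,0.12]
    - [0,0,0.12]
    - [0,0,0.07]
    - [0,0,0]
  twist:
    - [0,-0.002,0.008]
    - [0,0,0]
    - [0,0,0]
    - [0,0,0]
    - [0,0,0]
  jaw: [0,0,0,0,0]

```text
clock: 3.4
tcp_pos: [0.5781, 0.0012, 0.2077]
orientation: [3.075, 0.643, 0.008]
contact_force: [-0.4, -0.1, 0.6]
grip_width: 0.0856
```

```bash
python3 -c "
from plan import *
import pickle
plan([.5766,.001,.206],113.1)
f=r.grab_frame('side');cv2.imwrite('pics/s2.png',cv2.resize(f['color'][100:310,150:350,::-1],None,fx=3,fy=3))
f=r.grab_frame('scene');cv2.imwrite('pics/c2.png',cv2.resize(f['color'][100:245,175:345,::-1],None,fx=4,fy=4))
"
```

```text
sign y= 1 d: twist deg [ 4.4000e-01  1.0000e-01 -1.7946e+02] scaled [ 3.7000e-03  8.0000e-04 -1.4955e+00]
sign y= -1 d: twist deg [ 0.06 -0.28  0.54] scaled [ 0.0005 -0.0023  0.0045]
clock 3.4 tcp [0.5781 0.0012 0.2077] dp tool mm [-1.4 -0.4  1.7] scaled [-0.0118 -0.0036  0.0142] F [-0.43 -0.06  0.62] w 0.08559438344297315 j [-0.41  0.61  0.39  1.95 -0.37  0.64  0.64]
```

View pics/s2.png

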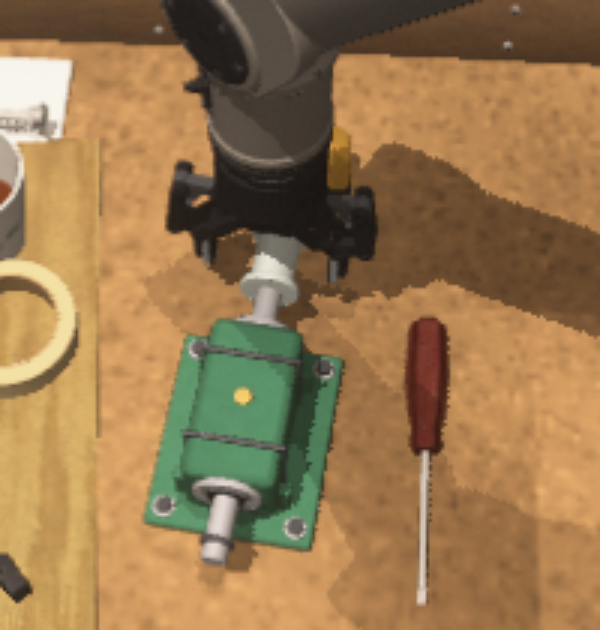

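View pics/c2.png

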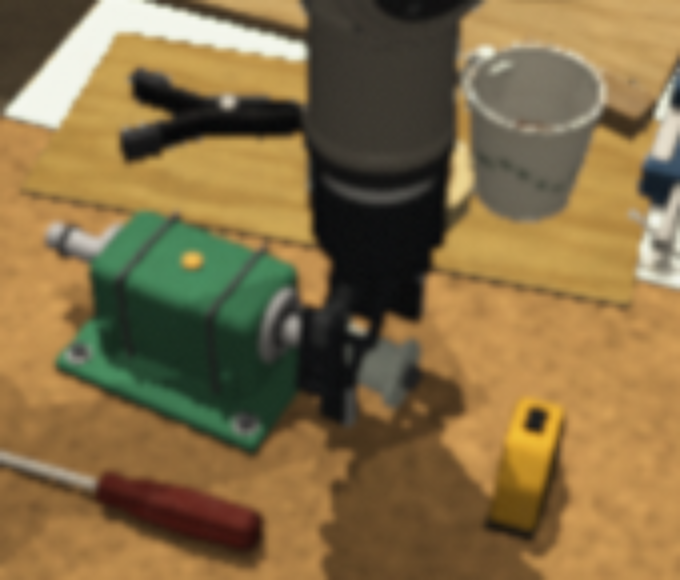

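Request:
apply_moves:
  dp:
    - [-0.009,-0.002,0.01]
  twist:
    - [0,-0.002,0.004]
  jaw: [60]

```text
clock: 3.6
tcp_pos: [0.5778, 0.0008, 0.2082]
orientation: [3.077, 0.629, 0.006]
contact_force: [0.2, -0.2, -0.5]
grip_width: 0.0733
```

```bash
python3 -c "
from plan import *
import pickle
plan([.5766,.001,.206],113.1)
f=r.grab_frame('wrist');cv2.imwrite('pics/w2.png',f['color'][:,:,::-1])
"
```

```text
sign y= 1 d: twist deg [   0.29    0.18 -179.98] scaled [ 0.0024  0.0015 -1.4998]
sign y= -1 d: twist deg [ 0.11 -0.18  0.02] scaled [ 0.0009 -0.0015  0.0002]
clock 3.6 tcp [0.5778 0.0008 0.2082] dp tool mm [-1.  -0.7  2.2] scaled [-0.0084 -0.0059  0.0181] F [ 0.19 -0.18 -0.46] w 0.07329448396138598 j [-0.41  0.61  0.4   1.96 -0.37  0.64  0.63]
```

View pics/w2.png

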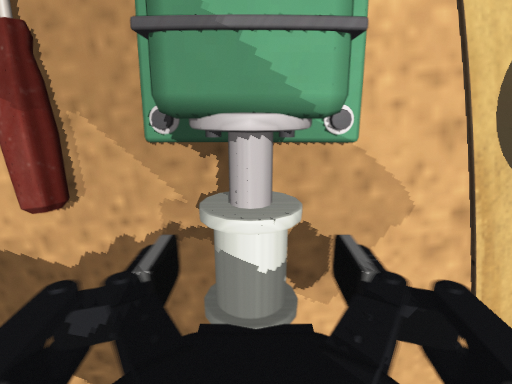

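Request:
apply_moves:
  dp:
    - [-0.006,-0.003,0.01]
    - [0,0,0]
    - [0,0,0]
    - [0,0,0]
    - [0,0,0]
    - [0,0,0]
    - [0,0,0]
    - [0,0,0]
  twist:
    - [0,0,0]
    - [0,0,0]
    - [0,0,0]
    - [0,0,0]
    - [0,0,0]
    - [0,0,0]
    - [0,0,0]
    - [0,0,0]
  jaw: [120,180,255,255,255,255,255,255]
  grip_force: 45

```text
clock: 4.45
tcp_pos: [0.5761, 0.0004, 0.2077]
orientation: [3.077, 0.628, 0.003]
contact_force: [-0.5, -1.0, -0.1]
grip_width: 0.0305
```

```bash
cat > st.py <<'E'
from plan import *
s=r.get_obs();a=np.deg2rad(113.1);d=np.array([np.cos(a),np.sin(a),0])
R=Ro.from_rotvec(s['orientation'])
print('clk %.2f in-pos %.2f mm  Fin %.2f'%(s['clock'],s['tcp_pos']@d*1000,s['contact_force']@d),'Fw',s['contact_force'].round(1),'M',s['moment'].round(2),'w',round(s['grip_width'],4),'tcp',s['tcp_pos'].round(4),'toolY.d',(R.as_matrix()[:,1]@d).round(4), 'lat',s['tcp_pos']@[-d[1],d[0],0]*1000)
E
python3 st.py
```

```text
clk 4.45 in-pos -225.66 mm  Fin -0.76 Fw [-0.5 -1.  -0.1] M [-0.14  0.18 -0.02] w 0.0305 tcp [5.761e-01 4.000e-04 2.077e-01] toolY.d -1.0 lat -530.0553455998787
```

Request:
apply_moves:
  dp:
    - [0,-0.008,0]
    - [0,-0.008,0]
  twist:
    - [0,0,0]
    - [0,0,0]
  jaw: [255,255]

```text
clock: 4.65
tcp_pos: [0.5757, 0.0011, 0.2077]
orientation: [3.075, 0.627, 0.005]
contact_force: [1.6, -2.0, -2.4]
grip_width: 0.0309
```

```bash
python3 st.py
```

```text
clk 4.65 in-pos -224.87 mm  Fin -2.50 Fw [ 1.6 -2.  -2.4] M [-0.65 -0.08  0.06] w 0.0309 tcp [0.5757 0.0011 0.2077] toolY.d -1.0 lat -529.9582070528805
```

Request:
apply_moves:
  dp:
    - [0,-0.008,0]
    - [0,-0.008,0]
  twist:
    - [0,0,0]
    - [0,0,0]
  jaw: [255,255]

```text
clock: 4.85
tcp_pos: [0.5751, 0.0022, 0.2077]
orientation: [3.074, 0.626, 0.006]
contact_force: [1.5, -3.1, -2.7]
grip_width: 0.0307
```

```bash
python3 st.py
```

```text
clk 4.85 in-pos -223.61 mm  Fin -3.39 Fw [ 1.5 -3.1 -2.7] M [-0.63 -0.04  0.11] w 0.0307 tcp [0.5751 0.0022 0.2077] toolY.d -1.0 lat -529.8815235556199
```

Request:
apply_moves:
  dp:
    - [0,-0.008,0]
    - [0,-0.008,0]
    - [0,-0.008,0]
  twist:
    - [0,0,0]
    - [0,0,0]
    - [0,0,0]
  jaw: [255,255,255]

```text
clock: 5.15
tcp_pos: [0.574, 0.0049, 0.2077]
orientation: [3.074, 0.625, 0.006]
contact_force: [1.5, -2.7, -1.9]
grip_width: 0.0306
```

```bash
python3 st.py
```

```text
clk 5.15 in-pos -220.72 mm  Fin -3.09 Fw [ 1.5 -2.7 -1.9] M [-0.62 -0.06  0.04] w 0.0306 tcp [0.574  0.0049 0.2077] toolY.d -1.0 lat -529.892178139288
```

Request:
apply_moves:
  dp:
    - [0,-0.008,0]
    - [0,-0.008,0]
  twist:
    - [0,0,0]
    - [0,0,0]
  jaw: [255,255]

```text
clock: 5.35
tcp_pos: [0.5732, 0.0067, 0.2077]
orientation: [3.073, 0.626, 0.006]
contact_force: [2.4, -5.1, -3.9]
grip_width: 0.0306
```

```bash
python3 st.py
```

```text
clk 5.35 in-pos -218.70 mm  Fin -5.62 Fw [ 2.4 -5.1 -3.9] M [-1.11 -0.25  0.08] w 0.0306 tcp [0.5732 0.0067 0.2077] toolY.d -1.0 lat -529.8918948790468
```

Request:
apply_moves:
  dp:
    - [0,-0.006,0]
  twist:
    - [0,0,0]
  jaw: [255]

```text
clock: 5.45
tcp_pos: [0.5731, 0.0069, 0.2077]
orientation: [3.072, 0.625, 0.007]
contact_force: [3.5, -4.4, -4.2]
grip_width: 0.031
```

```bash
python3 st.py
```

```text
clk 5.45 in-pos -218.50 mm  Fin -5.44 Fw [ 3.5 -4.4 -4.2] M [-1.13 -0.37  0.  ] w 0.031 tcp [0.5731 0.0069 0.2077] toolY.d -1.0 lat -529.8309910955716
```

Request:
apply_moves:
  dp:
    - [0,-0.006,0]
  twist:
    - [0,0,0]
  jaw: [255]

```text
clock: 5.55
tcp_pos: [0.5729, 0.007, 0.2077]
orientation: [3.071, 0.624, 0.008]
contact_force: [2.8, -4.0, -4.4]
grip_width: 0.0307
```

```bash
python3 st.py
```

```text
clk 5.55 in-pos -218.32 mm  Fin -4.81 Fw [ 2.8 -4.  -4.4] M [-0.98 -0.25  0.11] w 0.0307 tcp [0.5729 0.007  0.2077] toolY.d -1.0 lat -529.7709974903906
```

Request:
apply_moves:
  dp:
    - [0,-0.01,0]
  twist:
    - [0,0,0]
  jaw: [255]

```text
clock: 5.65
tcp_pos: [0.5728, 0.0073, 0.2078]
orientation: [3.07, 0.623, 0.009]
contact_force: [3.6, -5.9, -5.3]
grip_width: 0.0309
```

```bash
python3 st.py
```

```text
clk 5.65 in-pos -217.99 mm  Fin -6.80 Fw [ 3.6 -5.9 -5.3] M [-1.28 -0.47  0.18] w 0.0309 tcp [0.5728 0.0073 0.2078] toolY.d -0.9999 lat -529.6946717808687
```

Request:
apply_moves:
  dp:
    - [0,-0.01,0]
  twist:
    - [0,0,0]
  jaw: [255]

```text
clock: 5.75
tcp_pos: [0.5726, 0.0075, 0.2077]
orientation: [3.069, 0.622, 0.011]
contact_force: [4.6, -6.0, -4.8]
grip_width: 0.0305
```

```bash
python3 st.py
```

```text
clk 5.75 in-pos -217.72 mm  Fin -7.38 Fw [ 4.6 -6.  -4.8] M [-1.16 -0.35  0.21] w 0.0305 tcp [0.5726 0.0075 0.2077] toolY.d -0.9999 lat -529.5978703333762
```

Request:
apply_moves:
  dp:
    - [0,-0.01,0]
  twist:
    - [0,0,0]
  jaw: [255]

```text
clock: 5.85
tcp_pos: [0.5724, 0.0077, 0.2077]
orientation: [3.067, 0.621, 0.012]
contact_force: [2.8, -5.6, -4.8]
grip_width: 0.0306
```

```bash
python3 st.py
```

```text
clk 5.85 in-pos -217.45 mm  Fin -6.29 Fw [ 2.8 -5.6 -4.8] M [-1.13 -0.37  0.27] w 0.0306 tcp [0.5724 0.0077 0.2077] toolY.d -0.9999 lat -529.5122853132235
```

```bash
cat > st.py <<'E'
from plan import *
s=r.get_obs();a=np.deg2rad(113.1);d=np.array([np.cos(a),np.sin(a),0])
R=Ro.from_rotvec(s['orientation']).as_matrix()
h=s['tcp_pos']+R[:,2]*r.hold_point_z
print('clk %.2f TCPin %.2f HOLDin %.2f mm  Fin %.2f'%(s['clock'],s['tcp_pos']@d*1000,h@d*1000,s['contact_force']@d),'Fw',s['contact_force'].round(1),'M',s['moment'].round(2),'w',round(s['grip_width'],4),'hold',h.round(4),'tilt in deg %.2f lat %.2f'%(np.rad2deg(R[:,2]@d),np.rad2deg(R[:,2]@[-d[1],d[0],0])))
E
python3 st.py
```

```text
clk 5.85 TCPin -217.45 HOLDin -219.57 mm  Fin -6.29 Fw [ 2.8 -5.6 -4.8] M [-1.13 -0.37  0.27] w 0.0306 hold [0.5739 0.0061 0.053 ] tilt in deg -0.78 lat -0.29
```

Request:
apply_moves:
  dp:
    - [0,-0.015,0]
  twist:
    - [0,0,0]
  jaw: [255]

```text
clock: 5.95
tcp_pos: [0.5721, 0.0081, 0.2077]
orientation: [3.065, 0.619, 0.014]
contact_force: [5.1, -7.5, -5.7]
grip_width: 0.0306
```

```bash
python3 st.py
```

```text
clk 5.95 TCPin -216.98 HOLDin -219.50 mm  Fin -8.91 Fw [ 5.1 -7.5 -5.7] M [-1.54 -0.55  0.26] w 0.0306 hold [0.5739 0.0062 0.0531] tilt in deg -0.93 lat -0.33
```

Request:
apply_moves:
  dp:
    - [0,-0.015,0]
  twist:
    - [0,0,0]
  jaw: [255]

```text
clock: 6.05
tcp_pos: [0.5718, 0.0085, 0.2077]
orientation: [3.063, 0.618, 0.016]
contact_force: [5.0, -7.3, -6.7]
grip_width: 0.0309
```

```bash
python3 st.py
```

```text
clk 6.05 TCPin -216.57 HOLDin -219.49 mm  Fin -8.66 Fw [ 5.  -7.3 -6.7] M [-1.46 -0.43  0.33] w 0.0309 hold [0.5739 0.0062 0.053 ] tilt in deg -1.08 lat -0.37
```

Request:
apply_moves:
  dp:
    - [0,-0.004,0]
  twist:
    - [0.004,0,0]
  jaw: [255]

```text
clock: 6.15
tcp_pos: [0.5721, 0.0077, 0.2077]
orientation: [3.068, 0.618, 0.015]
contact_force: [4.9, -6.5, -7.0]
grip_width: 0.0307
```

```bash
python3 st.py
```

```text
clk 6.15 TCPin -217.38 HOLDin -219.43 mm  Fin -7.88 Fw [ 4.9 -6.5 -7. ] M [-1.49 -0.48  0.32] w 0.0307 hold [0.5739 0.0062 0.0531] tilt in deg -0.76 lat -0.41
```

Request:
apply_moves:
  dp:
    - [0,-0.004,0]
  twist:
    - [0.004,0,0]
  jaw: [255]

```text
clock: 6.25
tcp_pos: [0.5723, 0.0068, 0.2078]
orientation: [3.074, 0.619, 0.014]
contact_force: [4.4, -7.1, -5.9]
grip_width: 0.0306
```

```bash
python3 st.py
```

```text
clk 6.25 TCPin -218.26 HOLDin -219.41 mm  Fin -8.25 Fw [ 4.4 -7.1 -5.9] M [-1.6  -0.46  0.32] w 0.0306 hold [0.5739 0.0063 0.0531] tilt in deg -0.42 lat -0.45
```

Request:
apply_moves:
  dp:
    - [0,-0.018,0]
  twist:
    - [0.005,0,0]
  jaw: [255]

```text
clock: 6.35
tcp_pos: [0.5723, 0.0062, 0.2078]
orientation: [3.08, 0.619, 0.015]
contact_force: [8.7, -14.6, -10.4]
grip_width: 0.0303
```

```bash
python3 st.py
```

```text
clk 6.35 TCPin -218.86 HOLDin -219.17 mm  Fin -16.84 Fw [  8.7 -14.6 -10.4] M [-3.07 -1.19  0.42] w 0.0303 hold [0.5738 0.0065 0.0531] tilt in deg -0.12 lat -0.54
```

Request:
apply_moves:
  dp:
    - [0,-0.018,0]
  twist:
    - [0.005,0,0]
  jaw: [255]

```text
clock: 6.45
tcp_pos: [0.5724, 0.0053, 0.2078]
orientation: [-3.075, -0.616, -0.016]
contact_force: [7.9, -11.9, -10.3]
grip_width: 0.0307
```

```bash
python3 st.py
```

```text
clk 6.45 TCPin -219.65 HOLDin -219.18 mm  Fin -14.04 Fw [  7.9 -11.9 -10.3] M [-2.65 -1.    0.45] w 0.0307 hold [0.5738 0.0064 0.0531] tilt in deg 0.18 lat -0.63
```

```bash
python3 -c "
from plan import *
import pickle
s=r.get_obs();f=r.grab_frame('wrist');f['obs']=s;pickle.dump(f,open('pics/win.pkl','wb'));cv2.imwrite('pics/win.png',f['color'][:,:,::-1])
f=r.grab_frame('scene');pickle.dump(f,open('pics/cin.pkl','wb'))
f=r.grab_frame('side');pickle.dump(f,open('pics/sin.pkl','wb'))
"; python3 st.py
```

```text
clk 6.60 TCPin -219.65 HOLDin -219.17 mm  Fin -12.34 Fw [  6.8 -10.5  -8.9] M [-2.49 -0.98  0.53] w 0.0308 hold [0.5738 0.0065 0.0531] tilt in deg 0.18 lat -0.62
```

Request:
apply_moves:
  dp:
    - [0,0.012,0]
    - [0,0.012,0]
  twist:
    - [0,-0.0015,0]
    - [0,-0.0015,0]
  jaw: [255,255]

```text
clock: 6.8
tcp_pos: [0.5739, 0.0043, 0.2077]
orientation: [-3.074, -0.62, -0.006]
contact_force: [1.1, 3.0, -0.6]
grip_width: 0.0307
```

```bash
python3 st.py
```

```text
clk 6.80 TCPin -221.18 HOLDin -220.40 mm  Fin 2.30 Fw [ 1.1  3.  -0.6] M [0.34 0.14 0.3 ] w 0.0307 hold [0.5743 0.0053 0.053 ] tilt in deg 0.29 lat -0.28
```

View pics/win.png

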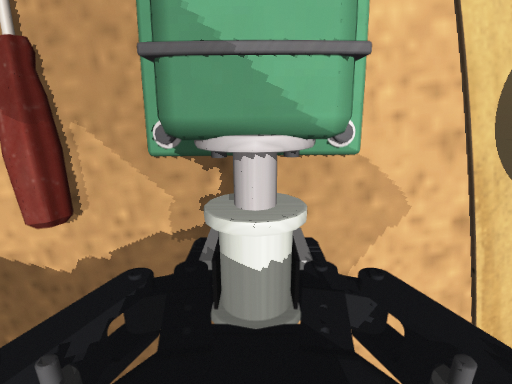

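Request:
apply_moves:
  dp:
    - [0,0.016,0]
    - [0,0.016,0]
    - [0,0.016,0]
    - [0,0.016,0]
    - [0,0.016,0]
    - [0,0.016,0]
    - [0,0.016,0]
  twist:
    - [-0.001,-0.0005,0]
    - [-0.001,-0.0005,0]
    - [0,0,0]
    - [0,0,0]
    - [0,0,0]
    - [0,0,0]
    - [0,0,0]
  jaw: [255,255,255,255,255,255,255]

```text
clock: 7.5
tcp_pos: [0.5783, -0.0045, 0.2077]
orientation: [-3.071, -0.625, 0.001]
contact_force: [-0.5, 3.3, -0.0]
grip_width: 0.0306
```

```bash
python3 st.py
```

```text
clk 7.50 TCPin -231.02 HOLDin -229.84 mm  Fin 3.23 Fw [-0.5  3.3 -0. ] M [0.43 0.26 0.16] w 0.0306 hold [ 0.578  -0.0033  0.053 ] tilt in deg 0.44 lat -0.07
```

Request:
apply_moves:
  dp:
    - [0,0.016,0]
    - [0,0.016,0]
    - [0,0.016,0]
    - [0,0.016,0]
  twist:
    - [-0.002,0,0]
    - [-0.002,0,0]
    - [-0.001,0,0]
    - [-0.001,0,0]
  jaw: [255,255,255,255]

```text
clock: 7.9
tcp_pos: [0.5816, -0.0123, 0.2077]
orientation: [3.073, 0.625, 0.003]
contact_force: [-0.0, 3.7, 0.4]
grip_width: 0.0307
```

```bash
python3 st.py
```

```text
clk 7.90 TCPin -239.49 HOLDin -240.37 mm  Fin 3.38 Fw [-0.   3.7  0.4] M [0.62 0.35 0.17] w 0.0307 hold [ 0.5821 -0.013   0.053 ] tilt in deg -0.33 lat -0.06
```

Request:
apply_moves:
  dp:
    - [0,0.008,0]
    - [0,0.008,0]
  twist:
    - [0,0,0]
    - [0,0,0]
  jaw: [255,255]

```text
clock: 8.1
tcp_pos: [0.5822, -0.0134, 0.2077]
orientation: [3.075, 0.626, 0.002]
contact_force: [-2.8, 6.7, 3.3]
grip_width: 0.0307
```

```bash
python3 st.py
```

```text
clk 8.10 TCPin -240.78 HOLDin -241.40 mm  Fin 7.29 Fw [-2.8  6.7  3.3] M [1.29 0.65 0.11] w 0.0307 hold [ 0.5825 -0.014   0.053 ] tilt in deg -0.23 lat -0.03
```

Request:
apply_moves:
  dp:
    - [0,0.008,0]
    - [0,0.008,0]
  twist:
    - [0,0,0]
    - [0,0,0]
  jaw: [255,255]

```text
clock: 8.3
tcp_pos: [0.5825, -0.0138, 0.2077]
orientation: [3.077, 0.628, -0.0]
contact_force: [-1.4, 5.3, 2.0]
grip_width: 0.0308
```

```bash
python3 st.py
```

```text
clk 8.30 TCPin -241.24 HOLDin -241.38 mm  Fin 5.42 Fw [-1.4  5.3  2. ] M [1.03 0.55 0.08] w 0.0308 hold [ 0.5825 -0.014   0.053 ] tilt in deg -0.05 lat 0.02
```

Request:
apply_moves:
  dp:
    - [0,0.008,0]
    - [0,0.008,0]
  twist:
    - [0,0,0]
    - [0,0,0]
  jaw: [255,255]

```text
clock: 8.5
tcp_pos: [0.5828, -0.0142, 0.2077]
orientation: [-3.076, -0.628, 0.002]
contact_force: [-2.6, 5.1, 2.4]
grip_width: 0.0305
```

```bash
python3 st.py
```

```text
clk 8.50 TCPin -241.69 HOLDin -241.36 mm  Fin 5.69 Fw [-2.6  5.1  2.4] M [1.01 0.42 0.01] w 0.0305 hold [ 0.5825 -0.0139  0.053 ] tilt in deg 0.12 lat 0.06
```

Request:
apply_moves:
  dp:
    - [0,0.016,0]
  twist:
    - [-0.004,0,0]
  jaw: [255]

```text
clock: 8.6
tcp_pos: [0.5829, -0.0138, 0.2076]
orientation: [3.076, 0.63, -0.003]
contact_force: [-7.6, 13.7, 8.7]
grip_width: 0.0307
```

```bash
python3 st.py
```

```text
clk 8.60 TCPin -241.41 HOLDin -241.67 mm  Fin 15.54 Fw [-7.6 13.7  8.7] M [ 2.75  1.44 -0.14] w 0.0307 hold [ 0.5826 -0.0142  0.0529] tilt in deg -0.09 lat 0.14
```

Request:
apply_moves:
  dp:
    - [0,0.018,0]
  twist:
    - [-0.005,0,0]
  jaw: [255]

```text
clock: 8.7
tcp_pos: [0.5828, -0.0131, 0.2076]
orientation: [3.07, 0.631, -0.004]
contact_force: [-7.2, 11.9, 10.8]
grip_width: 0.0308
```

```bash
python3 st.py;  python3 -c "
from plan import *
import pickle
s=r.get_obs();f=r.grab_frame('wrist');f['obs']=s;pickle.dump(f,open('pics/wout.pkl','wb'));cv2.imwrite('pics/wout.png',f['color'][:,:,::-1])
f=r.grab_frame('scene');pickle.dump(f,open('pics/cout.pkl','wb'))
f=r.grab_frame('side');pickle.dump(f,open('pics/sout.pkl','wb'))
"; python3 st.py
```

```text
clk 8.70 TCPin -240.75 HOLDin -241.76 mm  Fin 13.82 Fw [-7.2 11.9 10.8] M [ 2.7   1.54 -0.18] w 0.0308 hold [ 0.5826 -0.0143  0.0529] tilt in deg -0.37 lat 0.23
clk 8.85 TCPin -240.66 HOLDin -241.70 mm  Fin 13.53 Fw [-6.1 12.1  8.5] M [ 2.3   1.31 -0.16] w 0.031 hold [ 0.5826 -0.0143  0.0529] tilt in deg -0.38 lat 0.23
```

View pics/wout.png

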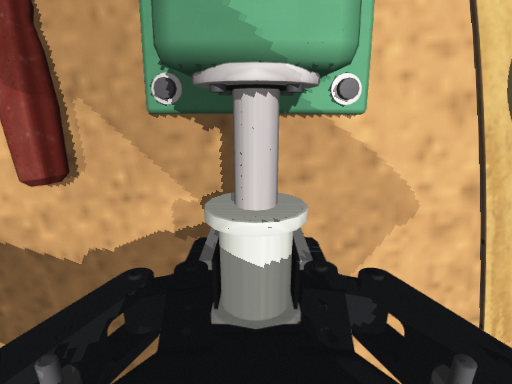

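Request:
apply_moves:
  dp:
    - [0,-0.012,0]
    - [0,-0.016,0]
    - [0,-0.016,0]
    - [0,-0.016,0]
    - [0,-0.01,0]
  twist:
    - [0.001,-0.001,0]
    - [0.001,-0.001,0]
    - [0.001,0,0]
    - [0,0,0]
    - [0,0,0]
  jaw: [255,255,255,255,255]

```text
clock: 9.35
tcp_pos: [0.5812, -0.0095, 0.2077]
orientation: [3.069, 0.623, -0.003]
contact_force: [2.1, -2.5, -3.8]
grip_width: 0.0308
```

```bash
python3 st.py
```

```text
clk 9.35 TCPin -236.75 HOLDin -238.18 mm  Fin -3.11 Fw [ 2.1 -2.5 -3.8] M [-0.28 -0.7   0.18] w 0.0308 hold [ 0.5812 -0.011   0.0531] tilt in deg -0.53 lat 0.22
```

Remaining 7.7 mm.

Request:
apply_moves:
  dp:
    - [0,-0.016,0]
    - [0,-0.016,0]
    - [0,-0.01,0]
    - [0,-0.005,0]
  twist:
    - [0.002,-0.001,0]
    - [0.001,-0.001,0]
    - [0.001,0,0]
    - [0,0,0]
  jaw: [255,255,255,255]

```text
clock: 9.75
tcp_pos: [0.5795, -0.0043, 0.2077]
orientation: [3.076, 0.624, -0.01]
contact_force: [3.1, -1.7, -5.0]
grip_width: 0.0305
```

```bash
python3 st.py
```

```text
clk 9.75 TCPin -231.28 HOLDin -231.56 mm  Fin -2.81 Fw [ 3.1 -1.7 -5. ] M [-0.3  -0.9   0.16] w 0.0305 hold [ 0.5787 -0.0049  0.053 ] tilt in deg -0.11 lat 0.39
```

Request:
apply_moves:
  dp:
    - [0,-0.008,0]
    - [0,-0.003,0]
  twist:
    - [0,0.002,0]
    - [0,0.001,0]
  jaw: [255,255]

```text
clock: 9.95
tcp_pos: [0.5783, -0.0034, 0.2078]
orientation: [3.077, 0.625, -0.003]
contact_force: [2.4, -1.9, -3.8]
grip_width: 0.0309
```

```bash
python3 st.py
```

```text
clk 9.95 TCPin -229.99 HOLDin -230.22 mm  Fin -2.69 Fw [ 2.4 -1.9 -3.8] M [-0.41 -0.48  0.11] w 0.0309 hold [ 0.5781 -0.0037  0.0531] tilt in deg -0.09 lat 0.11
```

Request:
apply_moves:
  dp:
    - [0,0,0]
    - [0,0,0]
    - [0,0,0]
    - [0,0,0]
    - [0,0,0]
    - [0,0,0]
    - [0,0,0]
  twist:
    - [0,0,0]
    - [0,0,0]
    - [0,0,0]
    - [0,0,0]
    - [0,0,0]
    - [0,0,0]
    - [0,0,0]
  jaw: [180,100,0,0,0,0,0]

```text
clock: 10.65
tcp_pos: [0.577, -0.0016, 0.208]
orientation: [-3.076, -0.625, 0.008]
contact_force: [-0.8, 0.2, 0.2]
grip_width: 0.0857
```

```bash
python3 st.py
```

```text
clk 10.65 TCPin -227.91 HOLDin -227.41 mm  Fin 0.45 Fw [-0.8  0.2  0.2] M [ 0.01 -0.   -0.03] w 0.0857 hold [ 0.5762 -0.0014  0.0533] tilt in deg 0.18 lat 0.25
```

```bash
python3 - <<'E'
from plan import *
import pickle
s=r.get_obs();f=r.grab_frame('wrist');f['obs']=s;pickle.dump(f,open('pics/wmid.pkl','wb'));cv2.imwrite('pics/wmid.png',f['color'][:,:,::-1])
f=r.grab_frame('scene');pickle.dump(f,open('pics/cmid.pkl','wb'))
f=r.grab_frame('side');pickle.dump(f,open('pics/smid.pkl','wb'))
ims=[]
for n in ['in','mid','out']:
    f=pickle.load(open(f'pics/s{n}.pkl','rb'))
    ims.append(cv2.resize(f['color'][205:300,200:265,::-1],None,fx=4,fy=4,interpolation=cv2.INTER_CUBIC))
cv2.imwrite('pics/cmp.png',np.hstack(ims))
E
```

```text
(no output)
```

View pics/wmid.png

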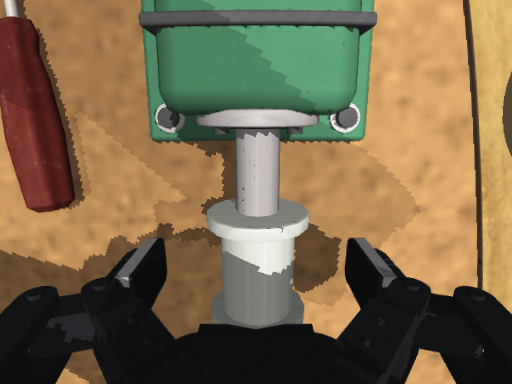

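View pics/cmp.png

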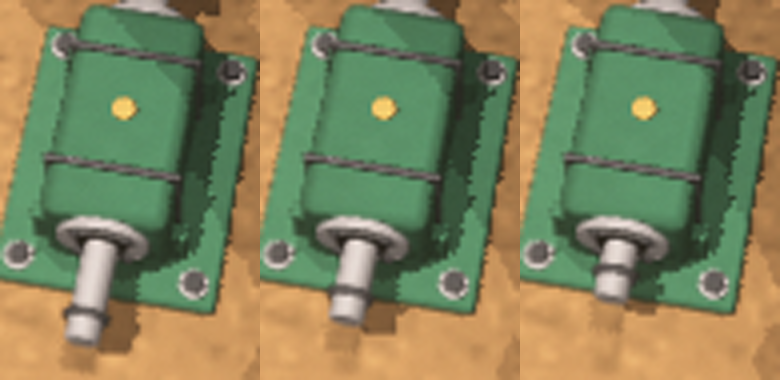

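```bash
python3 - <<'E'
from h import *
import pickle
a=np.deg2rad(113.1);d=np.array([np.cos(a),np.sin(a),0])
# 1) wrist rays: flange rim outer silhouettes; print gray profile edges
for n in ['in','mid','out']:
    f=pickle.load(open(f'pics/w{n}.pkl','rb'));s=f['obs']
    Rt=Ro.from_rotvec(s['orientation']).as_matrix();H=f['hand_eye']
    Rc=(Rt@H[:3,:3]).T;o=Rt@H[:3,3]+s['tcp_pos']
    def ray(u,v,z):
        p=cv2.undistortPoints(np.array([[[u,v]]],float),f['intrinsics'],f['dist_coeffs'])[0,0]
        D=Rc.T@[p[0],p[1],1];return o+D*(z-o[2])/D[2]
    X=cloud(f,Rc,-Rc@o)
    # 3D depth cloud: flange points & cover points along axis
    P=X[(f['z_map']>0)];q=np.c_[P@d*1000,P[:,:2]@[-d[1],d[0]]*1000+529.8,P[:,2]*1000]
    w=q[(abs(q[:,1])<18)&(q[:,2]>71)&(q[:,2]<79)]
    h,e=np.histogram(w[:,0],bins=np.arange(-270,-140,1.))
    fl=w[(w[:,0]<-180)]
    cov=q[(abs(q[:,1])<8)&(q[:,2]>74)&(q[:,2]<90)&(q[:,0]>-190)]
    print(n,'flange in-face',np.percentile(fl[:,0],[90,98,100]).round(2),'cover',np.percentile(cov[:,0],[0,2,10]).round(2),len(fl),len(cov))
# 2) fixed cams: depth of spindle bare end extent & template shift
for c,box in [('s',(205,300,200,265))]:
    F={n:pickle.load(open(f'pics/{c}{n}.pkl','rb')) for n in ['in','mid','out']}
    for n,f in F.items():
        X=cloud(f);hsv=cv2.cvtColor(f['color'],cv2.COLOR_RGB2HSV)
        P=X[(f['z_map']>0)];q=np.c_[P@d*1000,P[:,:2]@[-d[1],d[0]]*1000+529.8,P[:,2]*1000]
        e=q[(abs(q[:,1])<16)&(q[:,2]>57)&(q[:,2]<72)&(q[:,0]>-35)]
        print(c,n,len(e),np.percentile(e[:,0],[50,90,98,100]).round(2))
    # subpixel: scale template tip
    up=lambda f:cv2.resize(cv2.cvtColor(f['color'],cv2.COLOR_RGB2GRAY)[200:305,195:270],None,fx=8,fy=8,interpolation=cv2.INTER_CUBIC)
    U={n:up(f) for n,f in F.items()}
    # tip template from mid: crop px (82..95 col of box)...
    y0,y1,x0,x1=[int(v*8) for v in (5+280/4-205*0,5+325/4,5+68/4,5+108/4)]
    T=U['mid'][y0:y1,x0:x1]
    for n in U:
        m=cv2.matchTemplate(U[n],T,cv2.TM_CCOEFF_NORMED);_,v,_,l=cv2.minMaxLoc(m);print(n,v,(np.array(l)/8-[x0/8,y0/8]))
E
```

```text
in flange in-face [-191.46 -190.99 -190.54] cover [-166.69 -165.36 -161.17] 2494 7991
mid flange in-face [-202.05 -201.74 -201.41] cover [-166.62 -165.57 -162.13] 1525 6703
out flange in-face [-213.74 -213.29 -212.9 ] cover [-166.81 -166.45 -164.49] 2449 4445
s in 207 [-9.67  9.4  13.13 13.52]
s mid 161 [-14.78  -0.86   2.06   2.85]
s out 108 [-20.76 -11.03  -9.13  -8.75]
in 0.9725334048271179 [-1.    5.25]
mid 0.9999994039535522 [0. 0.]
out 0.9688240885734558 [ 1.25  -5.375]
```

Request:
apply_moves:
  dp:
    - [0,0,-0.1]
    - [0,0,-0.2]
    - [0,0,-0.3]
    - [0,0,-0.3]
    - [0,0,-0.3]
    - [0,0,0]
    - [0,0,0]
    - [0,0,0]
  twist:
    - [0,0,0]
    - [0,0,0]
    - [0,0,0]
    - [0,0,0]
    - [0,0,0]
    - [0,0,0]
    - [0,0,0]
    - [0,0,0]
  jaw: [0,0,0,0,0,0,0,0]

```text
clock: 11.6
tcp_pos: [0.5774, -0.0029, 0.3615]
orientation: [-3.077, -0.622, 0.007]
contact_force: [-0.5, -0.1, 0.9]
grip_width: 0.0852
```

```bash
python3 - <<'E'
from plan import *
import pickle
a=np.deg2rad(113.1);d=np.array([np.cos(a),np.sin(a),0])
s=r.get_obs();print(s['clock'],s['tcp_pos'],s['contact_force'],np.abs(s['qvel']).max())
f=r.grab_frame('wrist');cv2.imwrite('pics/wend.png',f['color'][:,:,::-1])
f=r.grab_frame('side');X=cloud(f);P=X[f['z_map']>0]
q=np.c_[P@d*1000,P[:,:2]@[-d[1],d[0]]*1000+529.8,P[:,2]*1000]
e=q[(abs(q[:,1])<16)&(q[:,2]>57)&(q[:,2]<72)&(q[:,0]>-35)]
print(np.percentile(e[:,0],[50,90,98,100]).round(2))
cv2.imwrite('pics/send.png',f['color'][:,:,::-1])
E
```

```text
11.6 [ 0.57736636 -0.00294328  0.3615189 ] [-0.46534316 -0.08462068  0.85709895] 0.013825692640379857
[-14.87  -0.73   2.23   2.74]
```

View pics/send.png

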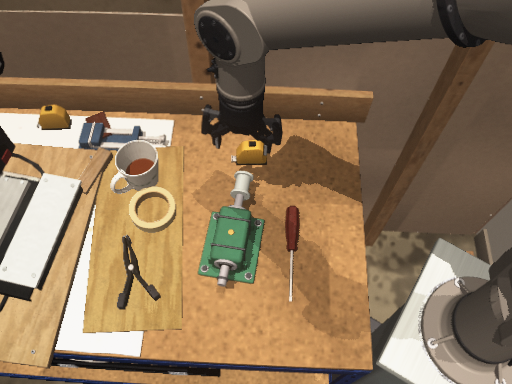

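The gripper is clear above the bench. The hub is free at about (242,185). The tape measure (251,152), screwdriver (292,230) and tape roll (152,208) are where they started.

```bash
python3 -c "
from bench import r
r.hand_in();print(r.get_obs()['clock'])"
```

```text
the job is handed in; nothing more can be done
the job is handed in; nothing more can be done
```

I checked the end float and left the spindle about midway between its stops with the hub released. The job was handed in after about 12 s of the 45 s; it gives no verdict.

- **Stops:** I pushed the spindle in until the measured axial force peaked at about 17 N, which is about 14 N on the inner stop after the 3 N drag. Then I drew it out to about 15.5 N, or about 12.5 N on the outer stop. Both are readings taken between moves, and they are under the 20 N limit.
- **Travel:** The two stops were about 22.5 mm apart under load, or roughly 20.5 mm between first contacts. In the pictures the hub did not appear to slip in the fingers.
- **Final position:** After release, the wrist camera put the hub flange about 0.4 mm inward of the middle. The side camera put the bare end within about 0.1 mm of it, and within about 0.2 mm once the arm was lifted clear. The two cameras differ by a few tenths of a millimetre, well inside the 2 mm allowed.
- **One thing that disagreed:** As the fingers opened, the tool drifted about 2.8 mm inward. The pictures taken afterwards show the spindle was not carried along with it.
- **Other items:** The screwdriver, tape measure and roll of tape look unmoved in the last side view. The gripper was about 15 cm above the hub and touching nothing.

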